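# Lock the push rivets of a motorcycle undertray

## Task

The undertray lies in place on the upside-down tail cowl with four push rivets in their holes, their centre pins still standing proud. With a light fingertip push each pin down flush with its collar, working from the narrow tail end forward: first the one at the tail, then the middle one, and last the two at the wide end (those two in either order). Press only as hard as the pins need, so as not to crack the plastic, do not lift or shove the cowl, and leave the things lying around it where they are.

Things in the scene. Friction and masses are not known exactly. Their poses are not given: they have to be found in the camera images.
- cowl: Motorcycle tail cowl, upside down, 0.6 to 1.1 kg, loose on a foam cradle. White boat-shaped shell 320 mm long, tapering from 180 mm at the wide seat end (two black hook tabs) to about 40 mm at the tail end (red lamp lens). Origin: middle of its underside, about 29 mm above the bench; x towards the narrow tail end, y across, z up. Flat grey undertray on top at z 62 mm.
- cowl_top (a point): Point on the undertray's top face over the cowl's origin, about 91 mm above the bench, level; axes as the cowl's. Rivets in this frame (mm): tail (105, 0), middle (0, 0), wide end (-90, 55) and (-90, -55); collar tops 3 mm up, pins fully out reach 11 mm up. Two steel lamp screws at (62, 22) and (62, -22), 2 mm high, are already tight and need nothing.
- cradle: Soft grey foam block on a black rubber foot under the cowl, 240 x 140 x 30 mm, fixed to the bench. The foam carries the cowl level and gives straight down about 1 mm for every 4 N pressed on the cowl (the cowl's own weight sinks it 0.5 to 2 mm), coming back when released. Origin: centre of its underside; x within 0.05 rad of the cowl's x.
- pin_tail (a joint): How far the centre pin of the push rivet near the narrow tail end has been pressed in, in m: 0 = standing a full 8 mm proud of the rivet's collar, 0.008 = end stop, its top flush with the collar. Starts 0 to 2 mm in. It slides straight down along the cowl's -z, resists with about 4 N, and stays where it is left (no spring).
- pin_tail_top (a point): Centre of the top face of that rivet's pin (near the narrow tail end); moves with the pin. The pin is a black round plug 11 mm across that goes down into a black collar 22 mm across; the collar stands 3 mm above the undertray. 
- pin_mid (a joint): How far the centre pin of the push rivet in the middle of the undertray has been pressed in, in m: 0 = standing a full 8 mm proud of the rivet's collar, 0.008 = end stop, its top flush with the collar. Starts 0 to 2 mm in. It slides straight down along the cowl's -z, resists with about 4 N, and stays where it is left (no spring).
- pin_mid_top (a point): Centre of the top face of that rivet's pin (in the middle of the undertray); moves with the pin. The pin is a black round plug 11 mm across that goes down into a black collar 22 mm across; the collar stands 3 mm above the undertray. 
- pin_wide_l (a joint): How far the centre pin of the push rivet at the wide seat end, on the cowl's +y side has been pressed in, in m: 0 = standing a full 8 mm proud of the rivet's collar, 0.008 = end stop, its top flush with the collar. Starts 0 to 2 mm in. It slides straight down along the cowl's -z, resists with about 4 N, and stays where it is left (no spring).
- pin_wide_l_top (a point): Centre of the top face of that rivet's pin (at the wide seat end, on the cowl's +y side); moves with the pin. The pin is a black round plug 11 mm across that goes down into a black collar 22 mm across; the collar stands 3 mm above the undertray. 
- pin_wide_r (a joint): How far the centre pin of the push rivet at the wide seat end, on the cowl's -y side has been pressed in, in m: 0 = standing a full 8 mm proud of the rivet's collar, 0.008 = end stop, its top flush with the collar. Starts 0 to 2 mm in. It slides straight down along the cowl's -z, resists with about 4 N, and stays where it is left (no spring).
- pin_wide_r_top (a point): Centre of the top face of that rivet's pin (at the wide seat end, on the cowl's -y side); moves with the pin. The pin is a black round plug 11 mm across that goes down into a black collar 22 mm across; the collar stands 3 mm above the undertray. 
- socket: Bystander: deep steel socket standing on the bench, 26 mm across, 55 mm tall. Origin: centre of its underside.
- grease: Bystander: white closed jar with black cap, 60 mm across, 70 mm tall. Origin: centre of its underside.
- driver: Bystander: screwdriver lying on the bench, 190 mm long. Origin: below the middle of it, on the bench; x along it towards the tip.
- parts_pan: Bystander: open aluminium pan 110 x 80 x 22 mm with spare rivets and washers in it. Origin: centre of its underside.

How it is judged:
On the way, in this order (a step that is already met when the one before it is completed fails the run):
1. the tail rivet's pin is pressed flush (value of joint pin_tail above 0.0065 m), for 0.1 s.
2. then the middle rivet's pin is pressed flush (value of joint pin_mid above 0.0065 m), for 0.1 s.
3. then both wide-end pins are pressed flush (value of joint each of pin_wide_l, pin_wide_r above 0.0065 m), for 0.1 s.
At the end, for the whole second after the job is handed in: All four pins are pressed in to within 1.5 mm of flush; the cowl lies level (within 0.05 rad), at rest and within 20 mm of where it started, and each bystander is within 20 mm of where it was; the socket and the jar still stand upright (within 0.3 rad) (all of step 3 and value of joint each of pin_tail, pin_mid above 0.0065 m and distance of each of cowl, socket, grease, driver, parts_pan from where it was at the start of the episode below 0.02 m and angle between cowl's own z axis and vertical below 0.05 rad and linear speed of cowl below 0.01 m/s and angle between each of socket, grease's own z axis and vertical below 0.3 rad); the robot touches nothing.
It fails at once if the middle pin is pushed in (past 4 mm) before the tail pin is flush (value of joint pin_mid above 0.004 m and value of joint pin_tail below 0.0065 m).
It fails at once if a wide-end pin is pushed in (past 4 mm) before the middle pin is flush (value of joint any of pin_wide_l, pin_wide_r above 0.004 m and value of joint pin_mid below 0.0065 m).
It fails at once if the cowl or its rivets are pressed with more than 30 N (contact force between any of the fingers, the arm and cowl above 30 N).
It fails at once if the cowl is lifted more than 10 mm, tipped, or shoved more than 20 mm (distance of cowl from where it was at the start of the episode above 0.02 m or height (world z) of cowl above 0.04 m or angle between cowl's own z axis and vertical above 0.12 rad).
It fails at once if a bystander is moved more than 20 mm, or the socket or jar is knocked over (distance of any of socket, grease, driver, parts_pan from where it was at the start of the episode above 0.02 m or angle between any of socket, grease's own z axis and vertical above 0.3 rad).
It also fails if it takes over 53 s, if anything falls off the work surface, if the arm or the gripper's body presses on something with over 40 N, if the wrist force passes 120 N, or if a joint passes its speed limit or range.

## Robot

A 7-joint arm with a two-finger parallel gripper is mounted at the origin on the work surface. World frame = base frame: x ahead of the robot, y to its left, z up, the work surface at z = 0. Lengths are in m, angles in rad, forces in N, time in s.
With the tool pointing down it reaches from about 0.4 to 0.925 m from the base axis. Payload 4.1 kg.
Tool frame: the origin (TCP) lies on the centre line of the jaws, within the pads' length; the fingertips stand 25 mm ahead of it and the grasp point (between the pads) lies 6 mm ahead of it; z points along the fingers, x is the direction in which the jaws open and shut, and the axes are right-handed (so a half turn about z gives the same grasp; the last joint's range is limited). The gripper opens to 85 mm and grips with 20 to 120 N. Pads are 22 mm wide; open, the fingers measure 114 mm over their backs; the gripper's body (76 mm by 85 mm) begins 54 mm behind the grasp point. The pads swing forward as they close: fully open they stand 13 mm farther back than shut.
Start: joints at [1.153, 0.398, 0.045, 1.537, -0.019, 1.207, -0.051], TCP at [0.204, -0.617, 0.256] pointing down, gripper open.
Joint ranges: [-2.82, 2.82], [-0.49, 2.23], [-1.37, 1.46], [0, 2.46], [-1.36, 4.5], [0.23, 2], [-2.94, 2.94]. Speed limits (rad/s): [2.57, 2.57, 3.14, 3.14, 3.14, 3.14, 3.14].

## Interface

Orientations are given as a unit quaternion [x, y, z, w].
In Python, from plant import * gives the robot as it stands.
- The arm moves only by the tool move_arm, never from a script. Its argument "commands" is text: rows parted by semicolons, each of 5 numbers parted by spaces: the closure, from -1 (fully open) to 1 (shut), then the shift along the tool's x, y, z in mm, then the turn about the tool's z in degrees. A call has 1 to 20 rows; each row shifts and turns the commanded pose from where the row before left it, along the tool's axes as they then stand; what a row does not reach is not made up. A row lasts 1/10 s, in which the tool goes at most 50 mm and 8.59 degrees, less where a joint would pass 70% of its speed; a pose out of reach is approached as far as the arm can. A call with a gripper value outside its range is refused whole. The fingers move at their own pace and stop on an object; the grip force is fixed at half the most. Time passes only in rows, so rows that do not move let the fingers close. It gives the time, the measured TCP pose, the force and the opening at its end, in the units of the state.
- get_obs(): the state, without advancing time (a new reading comes with each control period).
- camera(name): name is "scene" or "top" or "wrist"; returns the picture (480x640x3 uint8, red, green, blue); there is no depth.
- calibration(name): a dict with "fx", "fy", "cx", "cy" (pixels), "origin" and "rotation" of the camera in the world. Camera axes: x right, y down, z forward; pixel columns grow to the right and rows downward; lengths in m; the calibration is good to about 2 mm. A picture is of the moment at which its call begins: read the wrist's pose just before it. calibration takes no time and is no camera call; for the wrist camera it gives the pose at the moment of the call.
- sign_off(): hands the job in, once; it reports no verdict.
The state is a dict: "t": time; "qpos": joint angles; "joint_velocities": joint speeds; "effort": joint torques, N m; "position": TCP position; "tcp_rot": TCP orientation; "wrist_force": force on the tool from outside, world axes, zero at the start; "moment": the same for the moment, N m; "width": opening from 0.0 (shut) to 1.0 (fully open).
Only numpy, scipy, OpenCV 4.12 (cv2) and the standard library are available. Lean on these libraries where they do the work, as an engineer would, in place of code of your own. Each camera call takes 0.05 s, during which the arm holds its last target.

## Working session

There is one attempt and no reset: what is moved stays moved. The work goes in short steps, Python scripts to look and compute and a tool call to move; the robot and the scene stay as the last step left them, time stands still between calls to the robot, and variables do not carry over. Pictures are saved under pics/ and viewed, and the job is handed in when it is done.

Besides the shell and the picture viewer there is one more tool, called after "Request:" in YAML: its name, and indented under it one key for each argument. move_arm: Moves the arm, as the interface text tells. Its arguments: {"type":"object","properties":{"commands":{"type":"string"}},"required":["commands"]}

```bash
mkdir -p pics; python3 - <<'E'
from plant import *
import cv2
o=get_obs();print(o)
for n in("scene","top","wrist"):
    c=calibration(n);print(n,c)
    cv2.imwrite(f"pics/{n}0.png",camera(n)[:,:,::-1])
E
```

```text
{'t': 0.0, 'qpos': array([ 1.15298654,  0.39917635,  0.04504793,  1.53787965, -0.01871554,
        1.2068923 , -0.05067761]), 'joint_velocities': array([ 0.00152411,  0.00133289, -0.00031001,  0.00139377,  0.00035327,
       -0.00079244, -0.00165585]), 'effort': array([ 5.61885518e-04, -4.75121391e+01,  1.36480417e+00, -2.54219145e+01,
        1.15767468e-02,  9.34887008e-03,  1.49294038e-05]), 'position': array([ 0.20357083, -0.61668494,  0.25527396]), 'tcp_rot': array([ 8.10415154e-01, -5.85855223e-01, -8.18375360e-04, -5.14924068e-04]), 'wrist_force': array([ 0.06302071, -0.26961504, -0.04424855]), 'moment': array([0.04101812, 0.01225802, 0.02431205]), 'width': 0.9988941236995086}
scene {'fx': 550.9214914852838, 'fy': 550.9214914852838, 'cx': 321.021007254771, 'cy': 242.9653201760976, 'origin': array([ 0.9641843 , -0.52570077,  0.65560365]), 'rotation': array([ 0.87472715,  0.24713843, -0.12419716, -0.39793225])}
top {'fx': 439.9943114203939, 'fy': 439.9943114203939, 'cx': 310.6276893212787, 'cy': 237.1978553582326, 'origin': array([0.50500914, 0.05797317, 0.7364918 ]), 'rotation': array([-0.69706103,  0.71345316, -0.06247733,  0.03445416])}
wrist {'fx': 334.9561364043282, 'fy': 334.9561364043282, 'cx': 322.40357933992317, 'cy': 247.2977055591179, 'origin': array([ 0.26511859, -0.59613954,  0.37320794]), 'rotation': array([ 0.80369569, -0.58065314, -0.07676899,  0.10498428])}
```

View pics/scene0.png

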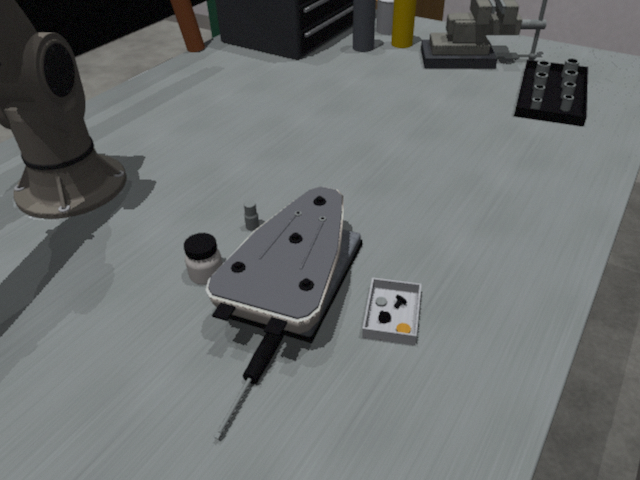

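View pics/top0.png

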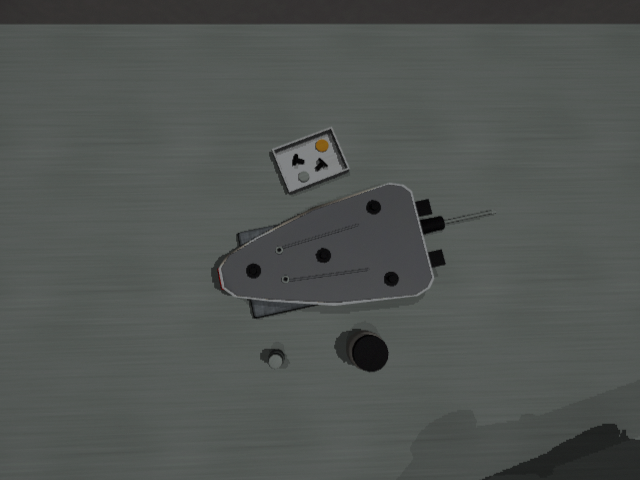

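View pics/wrist0.png

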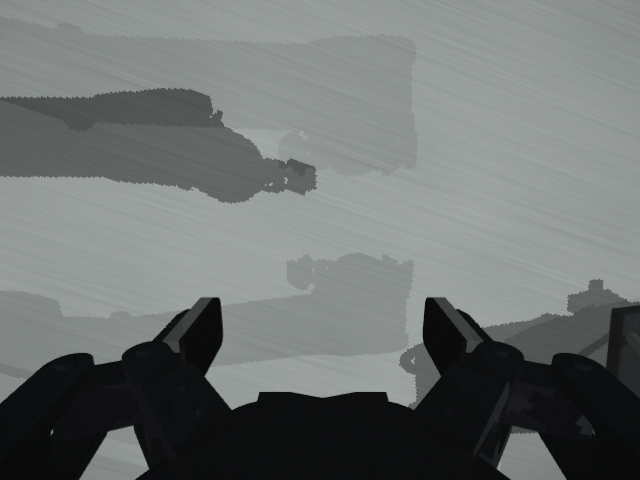

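The top view shows the rivets near (253,271) tail, (323,255) middle, and (373,207) and (391,279) wide. In the scene view they are near (320,201), (296,238), (238,266) and (307,284). Next I triangulate them.

```bash
cat > h.py <<'E'
from plant import *
import numpy as np, cv2
from scipy.spatial.transform import Rotation as R
def ray(c,u,v):
    d=R.from_quat(c["rotation"]).apply([(u-c["cx"])/c["fx"],(v-c["cy"])/c["fy"],1.]); return np.array(c["origin"]),d/np.linalg.norm(d)
def onplane(c,u,v,z):
    o,d=ray(c,u,v); return o+d*(z-o[2])/d[2]
def proj(c,p):
    q=R.from_quat(c["rotation"]).inv().apply(np.array(p)-c["origin"]); return np.array([c["fx"]*q[0]/q[2]+c["cx"],c["fy"]*q[1]/q[2]+c["cy"]])
def tri(rs):
    A=sum(np.eye(3)-np.outer(d,d) for o,d in rs); b=sum((np.eye(3)-np.outer(d,d))@o for o,d in rs)
    p=np.linalg.solve(A,b); return p,[np.linalg.norm(np.cross(p-o,d)) for o,d in rs]
def blob(img,u,v,r,th):
    g=cv2.cvtColor(img,cv2.COLOR_RGB2GRAY); m=(g<th).astype(np.uint8)
    n,l,s,c=cv2.connectedComponentsWithStats(m)
    best=[(np.hypot(*(c[i]-[u,v])),i) for i in range(1,n) if 20<s[i,4]<3000]
    d,i=min(best); return c[i],s[i]
def fit(P):
    M=np.array([[.105,0],[0,0],[-.09,.055],[-.09,-.055]]); P=np.array(P)
    mc=M.mean(0);pc=P[:,:2].mean(0);a=M-mc;b=P[:,:2]-pc
    th=np.arctan2((a[:,0]*b[:,1]-a[:,1]*b[:,0]).sum(),(a*b).sum())
    Q=np.array([[np.cos(th),-np.sin(th)],[np.sin(th),np.cos(th)]]);t=pc-Q@mc
    return th,t,M@Q.T+t
E
python3 - <<'E'
from h import *
T=cv2.imread("pics/top0.png")[:,:,::-1];S=cv2.imread("pics/scene0.png")[:,:,::-1]
ct,cs=calibration("top"),calibration("scene")
P=[]
for (n,a,b) in [("tail",(253,271),(320,201)),("mid",(323,255),(296,238)),("wl?",(373,207),(307,284)),("wr?",(391,279),(238,266))]:
    x,s=blob(T,*a,0,45);y,s2=blob(S,*b,0,45)
    p,e=tri([ray(ct,*x),ray(cs,*y)]);print(n,x,s,y,s2,p.round(4),np.round(e,4), onplane(ct,*x,.094)[:2].round(4));P.append(p)
P=np.array(P)
for o in ([0,1,2,3],[0,1,3,2]):
    th,t,F=fit(P[o]);print(th,t,((F-P[o][:,:2])*1000).round(1))
o=get_obs();print(R.from_quat(o["tcp_rot"]).as_matrix().round(3))
c=calibration("wrist");Q=R.from_quat(o["tcp_rot"]).inv();print(Q.apply(c["origin"]-o["position"]),(Q*R.from_quat(c["rotation"])).as_matrix().round(3))
# bystanders
print("socket",onplane(ct,277,361,.055),"jar",onplane(ct,370,352,.07),"driver",onplane(ct,432,225,.02))
E
```

```text
tail [253.01098901 270.54395604] [246 263  15  16 182] [319.19230769 200.74358974] [314 196  12   9  78] [0.5456 0.1158 0.0922] [0.001 0.001] [0.5463 0.1163]
mid [322.90710383 255.21311475] [315 248  16  15 183] [295.08080808 237.97979798] [289 233  13  10  99] [0.5656 0.013  0.0917] [0.0013 0.0013] [0.5664 0.0139]
wl? [373.01149425 206.8908046 ] [366 200  15  15 174] [305.88372093 284.56589147] [299 279  15  12 129] [ 0.637  -0.0647  0.0909] [0.0013 0.0013] [ 0.6373 -0.0634]
wr? [390.73255814 278.48255814] [384 272  15  14 172] [237.7706422  266.86238532] [231 262  14  10 109] [ 0.5289 -0.0862  0.0911] [0.0014 0.0014] [ 0.5299 -0.0847]
1.7626238419725897 [0.56570042 0.01286392] [[ 1.000e-01  1.000e-01]
 [ 1.000e-01 -1.000e-01]
 [-1.081e+02 -2.120e+01]
 [ 1.079e+02  2.120e+01]]
1.7644165686711095 [0.56566743 0.01285748] [[-0.1  0.1]
 [ 0.1 -0.1]
 [ 0.1  0.2]
 [-0.  -0.2]]
[[ 0.314 -0.95  -0.   ]
 [-0.95  -0.314  0.001]
 [-0.001  0.    -1.   ]]
[-0.00049448 -0.06485131 -0.11782057] [[ 1.     0.     0.   ]
 [-0.     0.966  0.258]
 [-0.    -0.258  0.966]]
socket [0.41222382 0.08504761 0.055     ] jar [ 0.42296684 -0.05343954  0.07      ] driver [ 0.62001748 -0.17502379  0.02      ]
```

The triangulated rivets fit the known layout within 0.2 mm, so cowl yaw is 1.764 rad and collar height is about 0.092 m. The wide_l (+y) rivet is the one nearer the robot, at (0.529, -0.086). I now shut the gripper and travel above the tail pin.

Request:
move_arm:
  commands: "1 -15 -14 0 0;1 -30 -28 0 0;1 -30 -28 0 0;1 -30 -28 0 0;1 -30 -28 0 0;1 -30 -28 0 0;1 -30 -28 0 0;1 -30 -28 0 0;1 -30 -28 0 0;1 -30 -28 0 0;1 -30 -28 0 0;1 -30 -28 0 0;1 -30 -28 0 0;1 -30 -28 0 0;1 -30 -28 0 0;1 -30 -28 0 0;1 -30 -28 0 0;1 -30 -28 0 0;1 -30 -28 0 0;1 -15 -14 0 0"

```text
t: 2.15
position: [0.5308, 0.095, 0.2562]
tcp_rot: [0.812, -0.584, -0.001, -0.001]
wrist_force: [-0.5, -0.0, 0.2]
width: 0.001
```

```bash
python3 - <<'E'
from h import *
o=get_obs();print(o["t"],o["position"],o["wrist_force"],o["width"],o["qpos"])
c=calibration("wrist");w=camera("wrist");cv2.imwrite("pics/w1.png",w[:,:,::-1]);np.save("w1.npy",[c],allow_pickle=True)
M=R.from_quat(o["tcp_rot"]).as_matrix();print(M.round(4))
print("delta tool mm",(M.T@(np.array([.5456,.1158,.100])-o["position"]))*1000)
for p in [(.5456,.1158,.1),(.5656,.013,.1),(.5289,-.0862,.1),(.637,-.0647,.1)]: print(proj(c,p))
E
```

```text
2.15 [0.53081004 0.09502813 0.25624972] [-0.52500164 -0.01646801  0.21719602] 0.0011559165943540322 [ 0.22000066  0.23333965 -0.55656322  1.7900743   0.13168387  1.15450071
 -1.62514806]
[[ 3.177e-01 -9.482e-01  4.000e-04]
 [-9.482e-01 -3.177e-01  2.300e-03]
 [-2.100e-03 -1.100e-03 -1.000e+00]]
delta tool mm [-14.67150971 -20.45024593 156.30330035]
[305.06466296 213.64954509]
[429.61070966 230.0095735 ]
[516.53802932 303.45810462]
[554.31444509 177.52402369]
```

View pics/w1.png

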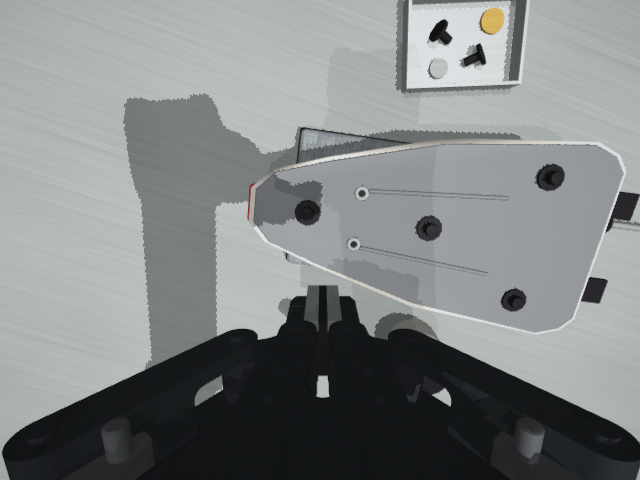

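The wrist view shows rivets at (307,212), (429,229), (514,300) and (550,177), within 4 px of the predictions. I align over the tail pin and descend to about 25 mm above it.

Request:
move_arm:
  commands: "1 -7 -10 10 0;1 -7 -10 20 0;1 0 0 25 0;1 0 0 25 0;1 0 0 15 0;1 0 0 8 0;1 0 0 0 0;1 0 0 0 0"

```text
t: 3.0
position: [0.5455, 0.1103, 0.154]
tcp_rot: [0.81, -0.586, 0.001, -0.0]
wrist_force: [-0.5, 0.4, 0.3]
width: -0.0
```

```bash
cat > look.py <<'E'
from h import *
import sys
o=get_obs();print(o["t"],o["position"].round(4),o["wrist_force"].round(2))
c=calibration("wrist");w=camera("wrist");cv2.imwrite(f"pics/{sys.argv[1]}.png",w[:,:,::-1])
M=R.from_quat(o["tcp_rot"]).as_matrix();print("zaxis",M[:,2].round(4))
tip=o["position"]+.025*M[:,2];print("tip",tip.round(4))
for n,p in dict(tail=(.5456,.1158,.1),mid=(.5656,.013,.1),wl=(.5289,-.0862,.1),wr=(.637,-.0647,.1)).items(): print(n,proj(c,p).round(1),"tool delta tip->pin mm",(M.T@(np.array(p)-tip)*1000).round(1))
E
python3 look.py w2
```

```text
3.0 [0.5455 0.1103 0.154 ] [-0.5   0.45  0.32]
zaxis [ 1.5e-03  1.0e-04 -1.0e+00]
tip [0.5456 0.1103 0.129 ]
tail [313.6 278. ] tool delta tip->pin mm [-5.2 -1.7 29. ]
mid [501.  300.4] tool delta tip->pin mm [98.7 11.5 29.1]
wl [622.7 401.3] tool delta tip->pin mm [181.4  77.4  29. ]
wr [696.7 223.3] tool delta tip->pin mm [194.8 -32.   29.2]
```

View pics/w2.png

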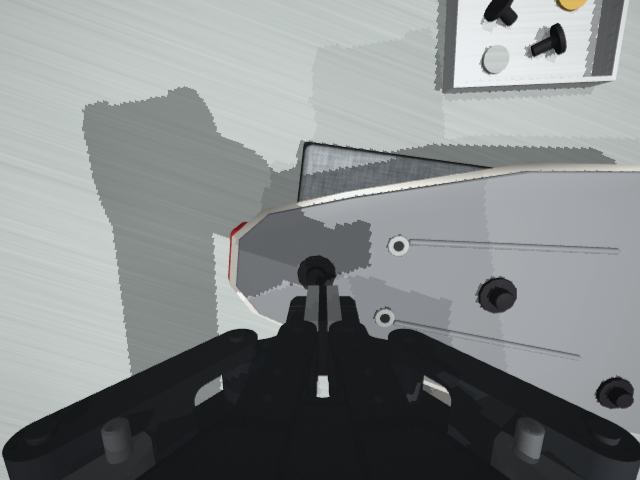

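The middle pin in this view is at about (503,300), against a prediction of (501,300). The tip is about 5 mm off in tool x, so I correct that and go down close to the pin.

Request:
move_arm:
  commands: "1 -5 -1.7 0 0;1 0 0 8 0;1 0 0 8 0;1 0 0 6 0;1 0 0 0 0;1 0 0 0 0"

```text
t: 3.65
position: [0.5447, 0.1155, 0.1309]
tcp_rot: [0.81, -0.586, -0.0, 0.0]
wrist_force: [0.1, -0.3, 0.1]
width: -0.002
```

```bash
python3 look.py w3
```

```text
3.65 [0.5447 0.1155 0.1309] [ 0.11 -0.29  0.11]
zaxis [-7.e-04 -2.e-04 -1.e+00]
tip [0.5447 0.1155 0.1059]
tail [323.2 296.3] tool delta tip->pin mm [-0.  -1.   5.9]
mid [535.9 321.5] tool delta tip->pin mm [103.9  12.3   5.9]
wl [668.9 432.6] tool delta tip->pin mm [186.6  78.2   5.9]
wr [762.8 234.8] tool delta tip->pin mm [200.  -31.2   5.9]
```

View pics/w3.png

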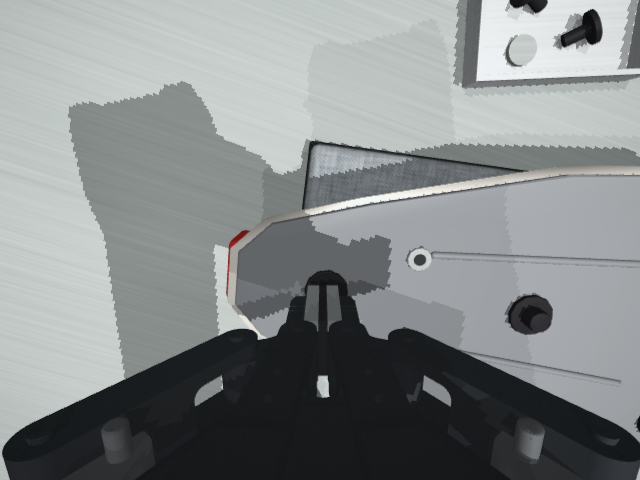

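The tip hides the tail collar at (325,285), symmetric about it. Now I press in small steps, watching the force.

Request:
move_arm:
  commands: "1 0 -0.5 2 0;1 0 0 2 0;1 0 0 1 0;1 0 0 1 0;1 0 0 0 0"

```text
t: 4.2
position: [0.5454, 0.1157, 0.1253]
tcp_rot: [0.81, -0.586, 0.0, 0.0]
wrist_force: [-0.8, -0.2, 1.6]
width: 0.004
```

Request:
move_arm:
  commands: "1 0 0 1 0;1 0 0 1 0;1 0 0 0 0"

```text
t: 4.5
position: [0.5454, 0.1158, 0.1235]
tcp_rot: [0.81, -0.586, 0.0, 0.0]
wrist_force: [-0.8, -0.4, 3.9]
width: -0.001
```

Request:
move_arm:
  commands: "1 0 0 1 0;1 0 0 1 0;1 0 0 0 0"

```text
t: 4.8
position: [0.5454, 0.1158, 0.1212]
tcp_rot: [0.81, -0.586, 0.0, 0.0]
wrist_force: [-1.2, -0.5, 3.4]
width: -0.002
```

Request:
move_arm:
  commands: "1 0 0 1 0;1 0 0 1 0;1 0 0 0 0"

```text
t: 5.1
position: [0.5454, 0.1158, 0.1191]
tcp_rot: [0.81, -0.586, 0.0, 0.0]
wrist_force: [-0.8, -0.9, 2.6]
width: 0.001
```

Request:
move_arm:
  commands: "1 0 0 1 0;1 0 0 0 0"

```text
t: 5.3
position: [0.5454, 0.1158, 0.1182]
tcp_rot: [0.81, -0.586, 0.0, 0.0]
wrist_force: [-1.3, -0.4, 4.0]
width: 0.003
```

Request:
move_arm:
  commands: "1 0 0 1 0;1 0 0 0 0"

```text
t: 5.5
position: [0.5454, 0.1158, 0.1174]
tcp_rot: [0.81, -0.586, 0.0, 0.0]
wrist_force: [-1.7, -0.7, 5.4]
width: -0.001
```

Request:
move_arm:
  commands: "1 0 0 1 0;1 0 0 0 0;1 0 0 0 0"

```text
t: 5.8
position: [0.5454, 0.1158, 0.1168]
tcp_rot: [0.81, -0.586, 0.0, 0.0]
wrist_force: [-2.4, -0.6, 8.5]
width: -0.003
```

Request:
move_arm:
  commands: "1 0 0 1 0;1 0 0 0 0;1 0 0 0 0"

```text
t: 6.1
position: [0.5455, 0.1158, 0.1162]
tcp_rot: [0.81, -0.586, 0.0, 0.0]
wrist_force: [-3.4, -0.4, 10.4]
width: -0.004
```

Force now rises at about 4 N/mm, which is the foam rate, so the tail pin is at its stop after about 7 mm of slide. I lift and look.

Request:
move_arm:
  commands: "1 0 0 -5 0;1 0 0 -15 0;1 0 0 -15 0;1 30 4 0 0;1 35 4 0 0;1 29 4 0 0;1 10 1.5 0 0;1 0 0 0 0;1 0 0 0 0"

```text
t: 7.0
position: [0.5651, 0.0146, 0.1508]
tcp_rot: [0.811, -0.585, -0.0, -0.001]
wrist_force: [-0.5, -0.3, -0.1]
width: 0.001
```

```bash
python3 look.py w4
```

```text
7.0 [0.5651 0.0146 0.1508] [-0.51 -0.31 -0.07]
zaxis [ 6.0e-04  1.3e-03 -1.0e+00]
tip [0.5652 0.0146 0.1258]
tail [128.9 259.3] tool delta tip->pin mm [-102.2  -13.3   25.9]
mid [326.2 283.3] tool delta tip->pin mm [ 1.7  0.1 25.8]
wl [466.6 389.1] tool delta tip->pin mm [84.3 66.2 25.6]
wr [517.9 202.6] tool delta tip->pin mm [ 97.9 -43.2  25.7]
```

View pics/w4.png

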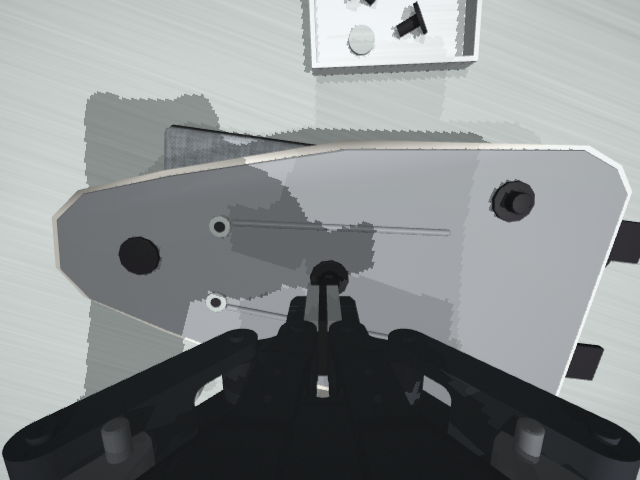

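The tail rivet at (139,256) is now a plain flush disc, while the wide pin at (521,203) still stands proud. Next the middle pin.

Request:
move_arm:
  commands: "1 1.7 0 5 0;1 0 0 8 0;1 0 0 6 0;1 0 0 3 0;1 0 0 2 0;1 0 0 1 0;1 0 0 0 0"

```text
t: 7.75
position: [0.5653, 0.0114, 0.1254]
tcp_rot: [0.81, -0.586, -0.0, 0.0]
wrist_force: [-2.5, 1.0, 3.3]
width: 0.001
```

Request:
move_arm:
  commands: "1 0 0 1 0;1 0 0 1 0;1 0 0 0 0"

```text
t: 8.05
position: [0.5653, 0.0113, 0.1232]
tcp_rot: [0.81, -0.586, -0.0, 0.0]
wrist_force: [-4.1, 1.0, 4.0]
width: -0.001
```

Request:
move_arm:
  commands: "1 0 0 1 0;1 0 0 1 0;1 0 0 1 0;1 0 0 0 0"

```text
t: 8.45
position: [0.5657, 0.0113, 0.1201]
tcp_rot: [0.81, -0.586, -0.0, -0.0]
wrist_force: [-2.8, 0.9, 3.2]
width: 0.002
```

Request:
move_arm:
  commands: "1 0 0 1 0;1 0 0 0 0"

```text
t: 8.65
position: [0.5657, 0.0113, 0.1192]
tcp_rot: [0.81, -0.586, 0.0, -0.0]
wrist_force: [-2.7, 1.1, 3.7]
width: 0.003
```

Request:
move_arm:
  commands: "1 0 0 1 0;1 0 0 0 0"

```text
t: 8.85
position: [0.5658, 0.0113, 0.1182]
tcp_rot: [0.81, -0.586, 0.0, -0.0]
wrist_force: [-2.9, 1.8, 3.6]
width: -0.002
```

Request:
move_arm:
  commands: "1 0 0 1 0;1 0 0 0 0;1 0 0 0 0"

```text
t: 9.15
position: [0.5658, 0.0112, 0.1175]
tcp_rot: [0.81, -0.586, 0.0, -0.0]
wrist_force: [-3.4, 1.1, 6.5]
width: -0.004
```

Request:
move_arm:
  commands: "1 0 0 1 0;1 0 0 0 0;1 0 0 0 0"

```text
t: 9.45
position: [0.5659, 0.0113, 0.1169]
tcp_rot: [0.81, -0.586, 0.0, -0.0]
wrist_force: [-3.8, 0.5, 7.2]
width: -0.004
```

Request:
move_arm:
  commands: "1 0 0 1 0;1 0 0 0 0;1 0 0 0 0"

```text
t: 9.75
position: [0.5659, 0.0113, 0.1163]
tcp_rot: [0.81, -0.586, 0.0, 0.0]
wrist_force: [-5.9, 1.2, 10.4]
width: -0.002
```

The middle pin is at its stop, with the same 10 N and the same end height as the tail. I lift and go over wide_r.

Request:
move_arm:
  commands: "1 0 0 -5 0;1 0 0 -15 0;1 0 0 -15 0;1 25 -12 0 0;1 35 -16 0 0;1 25 -12 0 0;1 9 -4 0 0;1 0 0 0 0;1 0 0 0 0;1 0 0 0 0"

```text
t: 10.75
position: [0.6362, -0.0624, 0.1505]
tcp_rot: [0.811, -0.585, -0.0, -0.0]
wrist_force: [0.1, 0.2, -0.5]
width: 0.001
```

```bash
python3 look.py w5
```

```text
10.75 [ 0.6362 -0.0624  0.1505] [ 0.15  0.18 -0.47]
zaxis [-5.e-04  6.e-04 -1.e+00]
tip [ 0.6361 -0.0624  0.1255]
tail [-30.6 332.9] tool delta tip->pin mm [-197.6   29.6   25.7]
mid [158.3 354.3] tool delta tip->pin mm [-93.8  43.1  25.6]
wl [304.9 448.7] tool delta tip->pin mm [-11.2 109.3  25.6]
wr [327.9 283.2] tool delta tip->pin mm [ 2.5 -0.1 25.5]
```

View pics/w5.png

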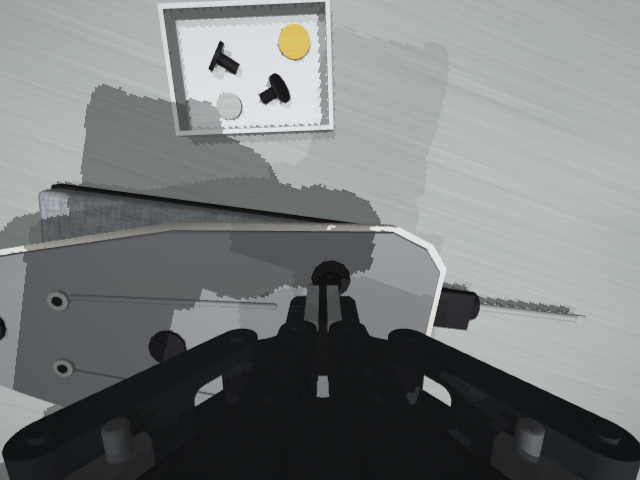

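The middle rivet at (167,347) looks flat. Now press wide_r, under the tip at (331,275).

Request:
move_arm:
  commands: "1 1.3 0 5 0;1 0 0 8 0;1 0 0 6 0;1 0 0 3 0;1 0 0 2 0;1 0 0 1 0;1 0 0 0 0"

```text
t: 11.5
position: [0.6369, -0.0655, 0.1255]
tcp_rot: [0.81, -0.586, -0.0, 0.0]
wrist_force: [-1.9, 0.4, 3.0]
width: -0.001
```

Request:
move_arm:
  commands: "1 0 0 1 0;1 0 0 1 0;1 0 0 1 0;1 0 0 0 0"

```text
t: 11.9
position: [0.6371, -0.0655, 0.1222]
tcp_rot: [0.81, -0.586, -0.0, 0.0]
wrist_force: [-3.3, 0.2, 4.6]
width: -0.001
```

Request:
move_arm:
  commands: "1 0 0 1 0;1 0 0 1 0;1 0 0 1 0;1 0 0 0 0"

```text
t: 12.3
position: [0.6373, -0.0655, 0.1191]
tcp_rot: [0.81, -0.586, -0.0, 0.0]
wrist_force: [-4.0, 0.4, 3.8]
width: -0.003
```

Request:
move_arm:
  commands: "1 0 0 1 0;1 0 0 0 0;1 0 0 0 0"

```text
t: 12.6
position: [0.6374, -0.0655, 0.1183]
tcp_rot: [0.81, -0.586, 0.0, 0.0]
wrist_force: [-2.8, -0.6, 4.9]
width: 0.001
```

Request:
move_arm:
  commands: "1 0 0 1 0;1 0 0 0 0;1 0 0 0 0"

```text
t: 12.9
position: [0.6375, -0.0656, 0.1175]
tcp_rot: [0.81, -0.586, 0.0, -0.0]
wrist_force: [-3.0, -0.1, 5.7]
width: -0.001
```

Request:
move_arm:
  commands: "1 0 0 1 0;1 0 0 0 0;1 0 0 0 0"

```text
t: 13.2
position: [0.6375, -0.0656, 0.117]
tcp_rot: [0.81, -0.586, 0.0, 0.0]
wrist_force: [-3.7, 0.7, 6.8]
width: -0.004
```

Request:
move_arm:
  commands: "1 0 0 1 0;1 0 0 0 0;1 0 0 0 0"

```text
t: 13.5
position: [0.6375, -0.0655, 0.1164]
tcp_rot: [0.81, -0.586, 0.0, 0.0]
wrist_force: [-5.2, 0.8, 9.5]
width: -0.002
```

wide_r is at its stop. I lift and go over wide_l.

Request:
move_arm:
  commands: "1 0 0 -5 0;1 0 0 -15 0;1 0 0 -15 0;1 -4 30 0 0;1 -5 40 0 0;1 -4 30 0 0;1 -1.5 10 0 0;1 0 0 0 0;1 0 0 0 0;1 0 0 0 0"

```text
t: 14.5
position: [0.5302, -0.0857, 0.1508]
tcp_rot: [0.811, -0.586, 0.001, -0.001]
wrist_force: [-0.5, -0.3, 0.8]
width: -0.003
```

```bash
python3 look.py w6
```

```text
14.5 [ 0.5302 -0.0857  0.1508] [-0.55 -0.33  0.76]
zaxis [ 2.4e-03  5.0e-04 -1.0e+00]
tip [ 0.5303 -0.0857  0.1258]
tail [-67.6 129.8] tool delta tip->pin mm [-186.5  -77.8   26. ]
mid [153.8 158.8] tool delta tip->pin mm [-82.6 -64.5  26. ]
wl [323.3 285.8] tool delta tip->pin mm [ 0.1  1.6 25.8]
wr [353.4  60.1] tool delta tip->pin mm [  13.6 -107.8   26.1]
```

View pics/w6.png

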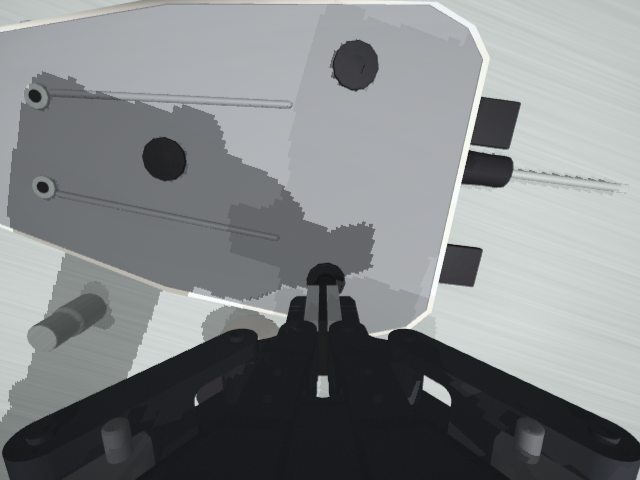

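wide_r at (355,65) and the middle at (164,159) are flat discs. Now press wide_l.

Request:
move_arm:
  commands: "1 0 0.7 5 0;1 0 0 8 0;1 0 0 6 0;1 0 0 3 0;1 0 0 2 0;1 0 0 1 0;1 0 0 0 0"

```text
t: 15.25
position: [0.5277, -0.0865, 0.1253]
tcp_rot: [0.81, -0.586, 0.0, 0.0]
wrist_force: [-0.1, 0.1, -0.6]
width: 0.005
```

Request:
move_arm:
  commands: "1 0 0 1 0;1 0 0 1 0;1 0 0 1 0;1 0 0 0 0"

```text
t: 15.65
position: [0.528, -0.0865, 0.1226]
tcp_rot: [0.81, -0.586, 0.0, -0.0]
wrist_force: [-1.2, 0.4, 3.9]
width: -0.0
```

Request:
move_arm:
  commands: "1 0 0 1 0;1 0 0 1 0;1 0 0 1 0;1 0 0 0 0"

```text
t: 16.05
position: [0.528, -0.0865, 0.1193]
tcp_rot: [0.81, -0.586, 0.0, -0.0]
wrist_force: [0.2, -0.2, 4.1]
width: 0.001
```

Request:
move_arm:
  commands: "1 0 0 1 0;1 0 0 0 0;1 0 0 0 0"

```text
t: 16.35
position: [0.5279, -0.0865, 0.1183]
tcp_rot: [0.81, -0.586, 0.0, -0.0]
wrist_force: [-0.2, 0.1, 3.6]
width: 0.002
```

Request:
move_arm:
  commands: "1 0 0 1 0;1 0 0 0 0;1 0 0 0 0"

```text
t: 16.65
position: [0.5279, -0.0865, 0.1175]
tcp_rot: [0.81, -0.586, 0.0, -0.0]
wrist_force: [0.7, -0.5, 4.7]
width: 0.001
```

Request:
move_arm:
  commands: "1 0 0 1 0;1 0 0 0 0;1 0 0 0 0"

```text
t: 16.95
position: [0.528, -0.0866, 0.1169]
tcp_rot: [0.81, -0.586, 0.0, 0.0]
wrist_force: [-1.5, -0.4, 7.7]
width: -0.002
```

Request:
move_arm:
  commands: "1 0 0 1 0;1 0 0 0 0;1 0 0 0 0"

```text
t: 17.25
position: [0.528, -0.0865, 0.1162]
tcp_rot: [0.81, -0.586, 0.0, 0.0]
wrist_force: [-1.4, -0.7, 9.6]
width: -0.0
```

Request:
move_arm:
  commands: "1 0 0 -5 0;1 0 0 -15 0;1 0 0 -30 0;1 0 0 -40 0;1 0 0 -30 0;1 30 30 0 0;1 35 35 0 0;1 35 35 0 0;1 35 35 0 0;1 20 20 0 0;1 0 0 0 0;1 0 0 0 0;1 0 0 0 0"

```text
t: 18.55
position: [0.4298, -0.2806, 0.2355]
tcp_rot: [0.811, -0.585, -0.0, -0.0]
wrist_force: [-0.7, 1.1, -0.9]
width: -0.003
```

```bash
python3 - <<'E'
from h import *
o=get_obs();print(o["t"],o["position"],o["wrist_force"])
for n in("scene","top"):
    a=camera(n)[:,:,::-1];cv2.imwrite(f"pics/{n}9.png",a)
    cr=a[170:350,180:420] if n=="scene" else a[170:320,200:440]
    cv2.imwrite(f"pics/{n}9c.png",cv2.resize(cr,None,fx=3,fy=3,interpolation=cv2.INTER_CUBIC))
T=cv2.imread("pics/top9.png")[:,:,::-1];ct=calibration("top")
for a in [(253,271),(323,255),(391,279),(373,207)]: print(blob(T,*a,0,45))
E
```

```text
18.55 [ 0.42984018 -0.28055211  0.2354669 ] [-0.69999448  1.11082678 -0.9310475 ]
(array([253.        , 270.37640449]), array([246, 263,  15,  15, 178], dtype=int32))
(array([322.90555556, 255.20555556]), array([315, 248,  16,  15, 180], dtype=int32))
(array([390.76023392, 278.4502924 ]), array([384, 272,  15,  14, 171], dtype=int32))
(array([373.0297619 , 206.77380952]), array([366, 200,  15,  14, 168], dtype=int32))
```

View pics/scene9c.png

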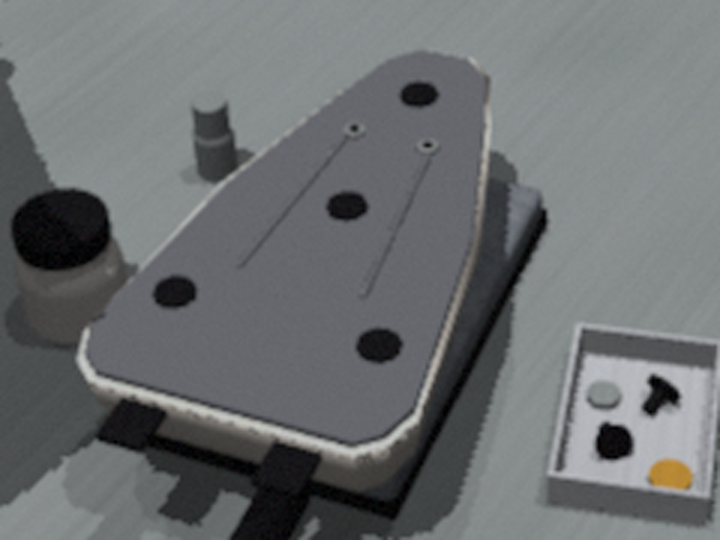

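View pics/top9.png

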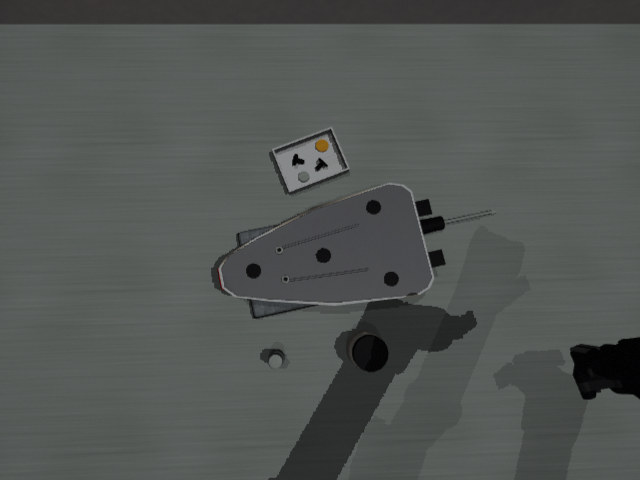

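All four rivets show as flat discs. The rivet centroids moved less than 0.2 px, and the pan, jar, socket and driver are at their old pixels, with the arm clear.

```bash
python3 -c "
from plant import *
print(sign_off())"
```

```text
the job is handed in; nothing more can be done
None
```

I pressed all four pins flush with the shut fingertips, in the order tail, middle, wide right, wide left, and handed the job in after about 19 s.

- **Pressing:** each pin slid at about 4 N. I kept on until the force rose at about the foam's rate and stopped at 9.5 to 10.4 N vertical, about 12 N at most with the sideways part. All four ended at the same tool height, within 0.2 mm.
- **Pins and cowl:** in the last pictures all four rivets show as flat discs, and their centres had moved less than 0.2 px, so the cowl did not shift.
- **Surroundings:** socket, jar, screwdriver and pan stand where they were. The arm is clear of everything.
- **Disagreements:** the middle pin was pressed about 1.7 mm off centre because the arm settled late, still well on the pin. While pressing, the finger also pushed sideways with up to about 6 N, with no visible effect on the cowl. No check failed.

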